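# Lock the slide carrier with its linch pin

## Task

Lock down the carrier that holds the green slide box: push its red-headed linch pin fully home through the hole in the post, and then flip the pin's sprung ring over the top of the post so that it lies flat, round the pin's far end. Leave the blue-headed pin and its ring on the other carrier as they are.

Things in the scene. Friction and masses are not known exactly. Their poses are not given: they have to be found in the camera images.
- red_head (a point): Centre of the rear face of the red pin's head (knob 20 mm wide, 10 long), 52 mm above the worktop, on the fixed carrier with the green slide box. Moves with the pin: x = level push direction (away from robot), z = up. Along x from here: ring pivot at 28 mm, pin tip at 70. Upright post, 12 mm thick: 48 mm ahead once the pin is home, top 14 mm above pin axis; clamp bar top 10 mm below it or lower.
- red_pin (a joint): Slide of the 8 mm thick red-headed pin: 0 = drawn back, its tip just started in the post's hole; 0.024 m = fully home against its stop. Starts at 0 to 0.006; moves with about 3 N and stays where it is left.
- red_ring (a joint): Hinge of the red pin's ring, a steel bow of 4.4 mm wire, 40 mm wide, with a straight far bar 24 mm long, 42 mm from its pivot on the pin's axis. 0 = standing up, leaning 0.15 rad back to the head (start); 1.72 = flat forward round post and pin end. Over-centre spring holds it at 0; pushed forward past about 0.8 it snaps to 1.72 by itself; under 1 N at the bar moves it.
- blue_bow (a point): Middle of the far bar of the ring on the blue-headed pin, 42 mm above that pin while the ring stands up, as it must stay. Its carrier is like the other (aluminium plate 120 x 155 mm, grey clamp bar) but holds a petri dish; which carrier is on the left changes.

How it is judged:
By the outcome, as a careful person would: the job done as asked, in the order asked, and still so for the second after the job is handed in, with the robot touching nothing.
It also fails if it takes over 29 s, if anything falls off the work surface, if the arm or the gripper's body presses on something with over 40 N, if the wrist force passes 120 N, or if a joint passes its speed limit or range.

## Robot

A 6-joint arm with a two-finger parallel gripper is mounted at the origin on a cart in front of the work surface, level with it; the furniture and walls round the work are solid. World frame = base frame: x ahead of the robot, y to its left, z up, the work surface at z = 0. Lengths are in m, angles in rad, forces in N, time in s.
With the tool pointing down it reaches from about 0.25 to 0.725 m from the base axis. Payload 4 kg.
Tool frame: the origin (TCP) lies midway between the tips of the shut fingers; the grasp point (between the pads) lies 19 mm behind it (bot.grip_point_offset is the distance from the TCP to the grasp point, in m); z points along the fingers, y is the line along which they close (so a half turn about z gives the same grasp; the last joint's range is limited). The gripper opens to 85 mm and grips with 20 to 120 N. Pads are 22 mm wide; open, the fingers measure 114 mm over their backs; the gripper's body (76 mm by 85 mm) begins 54 mm behind the grasp point. The pads swing forward as they close: fully open they stand 13 mm farther back than shut.
Start: joints at [0, 0.241, 0.005, 1.335, 0, 1.571], TCP at [0.5, -0, 0.231] pointing down, gripper open.
Joint ranges: [-2.72, 2.72], [-1.05, 1.87], [-1.09, 1.28], [-1.99, 2.15], [-1.42, 1.44], [-3.14, 3.14]. Speed limits (rad/s): [2.79, 2.79, 3.14, 3.14, 3.14, 3.14].

## Interface

Orientations are given as a unit quaternion [x, y, z, w].
In Python, from workcell import bot gives the robot as it stands.
- The arm moves only by the tool step_arm, never from a script. Its argument "targets" is text: rows parted by semicolons, each of 7 numbers parted by spaces: the opening, from -1 (shut) to 1 (fully open), so that 0 is half open, then the shift along the world's x, y, z normalised to -1 to 1, where 1 is 0.5 m, then the turn, a rotation vector about the world's x, y, z normalised to -1 to 1, where 1 is pi/4 rad. In form: gripper x y z wx wy wz; .... A call has 1 to 10 rows; each row is the pose to reach, as a shift and turn from the pose commanded when the call began; what a row does not reach only later rows make up. A row lasts 1/12 s, in which the tool goes at most 41.7 mm and 7.16 degrees, less where a joint would pass 70% of its speed; a pose out of reach is approached as far as the arm can. A call with a number of a shift or a turn outside -1 to 1 is refused whole. A call with a gripper value outside its range is refused whole. The fingers move at their own pace and stop on an object; the grip force is fixed at half the most. Time passes only in rows, so rows that repeat a pose let the fingers close. It gives the time, the measured TCP pose, the force, the opening and the grip force at its end, in the units of the state.
- bot.get_obs(): the state, without advancing time (a new reading comes with each control period).
- bot.camera(name): name is "scene" or "side" or "wrist"; returns the picture (420x560x3 uint8, red, green, blue); there is no depth.
- bot.camera_info(name): a dict with "vertical_fov" (degrees; the focal length in pixels is half the picture's height over the tangent of half this angle, whatever the lens; pixels are square), "cx", "cy" (the principal point, pixels), "pose" (4x4, takes a point from camera to world coordinates). Camera axes: x right, y up, looking along -z (the intrinsics and any distortion apply to the point x, -y, -z); pixel columns grow to the right and rows downward; lengths in m; the calibration is good to about 2 mm. A picture is of the moment at which its call begins: read the wrist's pose just before it. camera_info takes no time and is no camera call; for the wrist camera it gives the pose at the moment of the call.
- bot.job_done(): hands the job in; it is judged then, once.
The state is a dict: "clock": time; "joint_pos": joint angles; "joint_vel": joint speeds; "tau": joint torques, N m; "eef_pos": TCP position; "tool_rot": TCP orientation; "ft_force": force on the tool from outside, world axes, zero at the start; "ft_torque": the same for the moment, N m; "grip_width": finger opening in m; "grasp_force": force on a finger pad.
Only numpy, scipy, OpenCV 4.12 (cv2) and the standard library are available. Lean on these libraries where they do the work, as an engineer would, in place of code of your own. Each camera call takes 0.05 s, during which the arm holds its last target. There are 200 camera calls.

## Working session

There is one attempt and no reset: what is moved stays moved. The work goes in short steps, Python scripts to look and compute and a tool call to move; the robot and the scene stay as the last step left them, time stands still between calls to the robot, and variables do not carry over. Pictures are saved under pics/ and viewed, at most 10 in all, crops included, and the job is handed in when it is done.

Besides the shell and the picture viewer there is one more tool, called after ">>>" in YAML: its name, and indented under it one key for each argument. step_arm: Moves the arm, as the interface text tells. Scaled input: -1 to 1 covers 0.5 m each way for a shift and pi/4 rad each way for a turn. Its arguments: {"type":"object","properties":{"targets":{"type":"string"}},"required":["targets"]}

```bash
mkdir -p pics; cat > h.py <<'E'
import numpy as np, cv2
from workcell import bot
def ray(ci,u,v):
    f=210/np.tan(np.radians(ci["vertical_fov"])/2); P=np.array(ci["pose"])
    d=P[:3,:3]@np.array([(u-ci["cx"])/f,-(v-ci["cy"])/f,-1.]); return P[:3,3],d
def plane(ci,u,v,z):
    o,d=ray(ci,u,v); return o+d*(z-o[2])/d[2]
def two(a,b):
    A=[];r=[]
    for ci,u,v in (a,b):
        o,d=ray(ci,u,v); d=d/np.linalg.norm(d); M=np.eye(3)-np.outer(d,d); A.append(M); r.append(M@o)
    p=np.linalg.lstsq(np.vstack(A),np.hstack(r),rcond=None)[0]
    return p,[np.linalg.norm(M@p-q) for M,q in zip(A,r)]
def proj(ci,p):
    P=np.array(ci["pose"]); f=210/np.tan(np.radians(ci["vertical_fov"])/2)
    c=P[:3,:3].T@(np.array(p)-P[:3,3]); return ci["cx"]-f*c[0]/c[2], ci["cy"]+f*c[1]/c[2]
E
python3 - <<'E'
from h import *
for n in ("scene","side","wrist"):
    ci=bot.camera_info(n); im=bot.camera(n)[:,:,::-1]; cv2.imwrite(f"pics/{n}0.png",im)
    print(n,{k:np.round(v,3).tolist() if k!="x" else v for k,v in ci.items() if not isinstance(v,(str,dict))}, [k for k in ci])
    h=cv2.cvtColor(im,cv2.COLOR_BGR2HSV)
    for c,m in (("red",((h[...,0]<8)|(h[...,0]>172))&(h[...,1]>130)&(h[...,2]>60)),("blue",(abs(h[...,0].astype(int)-112)<12)&(h[...,1]>130)&(h[...,2]>60))):
        k,_,s,ce=cv2.connectedComponentsWithStats(m.astype(np.uint8))
        for i in range(1,k):
            if s[i,4]>15: print(c,s[i].tolist(),ce[i].round(1))
o=bot.get_obs(); print(o["clock"],o["eef_pos"],o["tool_rot"],o["grip_width"])
E
```

```text
scene {'vertical_fov': 52.891, 'cx': 278.966, 'cy': 213.76, 'pose': [[0.712, 0.548, -0.439, 0.044], [-0.702, 0.549, -0.454, -0.486], [-0.008, 0.631, 0.775, 0.885], [0.0, 0.0, 0.0, 1.0]]} ['vertical_fov', 'cx', 'cy', 'pose']
red [138, 25, 10, 8, 61] [143.   28.5]
red [210, 125, 6, 6, 24] [212.8 127.3]
red [285, 165, 4, 7, 16] [286.1 167.7]
red [221, 179, 5, 6, 20] [223.  181.2]
red [404, 234, 8, 9, 35] [407.3 237.4]
red [537, 264, 19, 18, 250] [545.6 272.3]
blue [337, 284, 6, 7, 26] [339.5 286.6]
side {'vertical_fov': 45.152, 'cx': 272.143, 'cy': 215.026, 'pose': [[0.927, 0.184, -0.328, 0.106], [-0.376, 0.467, -0.8, -0.892], [0.006, 0.865, 0.502, 0.683], [0.0, 0.0, 0.0, 1.0]]} ['vertical_fov', 'cx', 'cy', 'pose']
red [176, 74, 27, 12, 114] [188.9  80.4]
red [239, 82, 9, 9, 62] [243.1  86.8]
red [116, 131, 20, 1, 20] [125.5 131. ]
red [266, 171, 8, 5, 27] [269.3 172.6]
red [246, 200, 7, 8, 40] [248.9 203.2]
red [321, 211, 5, 9, 34] [322.6 214.5]
red [415, 285, 11, 12, 90] [419.9 289.9]
blue [194, 136, 27, 16, 137] [207.8 143.5]
blue [312, 305, 9, 9, 54] [315.3 308.7]
wrist {'vertical_fov': 62.362, 'cx': 277.325, 'cy': 207.854, 'pose': [[1.0, -0.001, 0.003, 0.5], [0.0, 0.966, 0.258, 0.063], [-0.003, -0.258, 0.966, 0.373], [0.0, 0.0, 0.0, 1.0]]} ['vertical_fov', 'cx', 'cy', 'pose']
red [452, 35, 18, 18, 248] [460.8  43. ]
0.15 [ 4.99506229e-01 -2.21246362e-05  2.30630762e-01] [ 7.07111124e-01  7.07101962e-01 -5.95041077e-04 -5.65904528e-04] 0.08501927507131085
```

View pics/scene0.png

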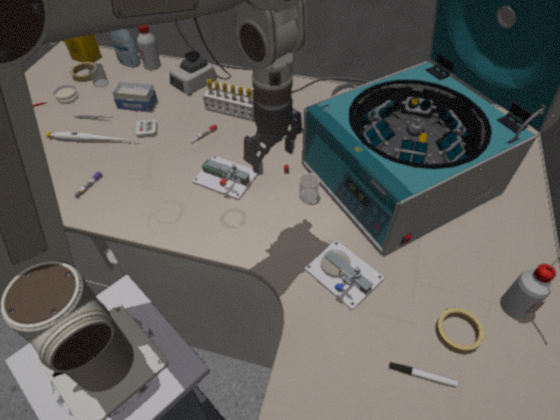

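View pics/side0.png

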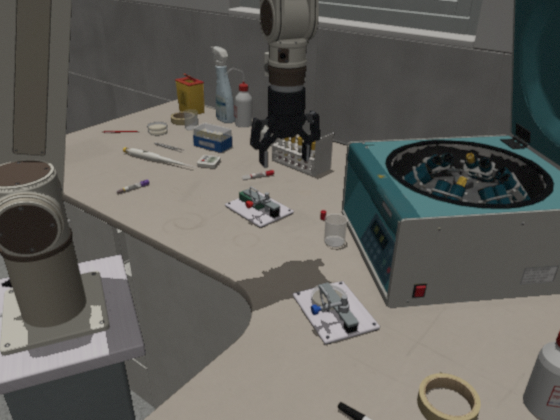

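The red head is at scene (223,181) and side (249,203), on the left carrier. The blue head is at scene (340,287).

```bash
python3 - <<'E'
from h import *
a,b=bot.camera_info("scene"),bot.camera_info("side")
print(two((a,223,181.2),(b,248.9,203.2)), two((a,339.5,286.6),(b,315.3,308.7)))
s=cv2.imread("pics/scene0.png")[150:205,180:270]; t=cv2.imread("pics/side0.png")[175:230,215:305]
cv2.imwrite("pics/crop0.png",np.vstack([cv2.resize(x,None,fx=5.4,fy=5.4,interpolation=cv2.INTER_CUBIC) for x in (s,t)]))
E
```

```text
(array([0.48439536, 0.1873085 , 0.05598721]), [np.float64(0.001261164374181749), np.float64(0.0012611643741819011)]) (array([ 0.46189815, -0.24320088,  0.05381649]), [np.float64(0.0011384119582605189), np.float64(0.0011384119582610339)])
```

View pics/crop0.png

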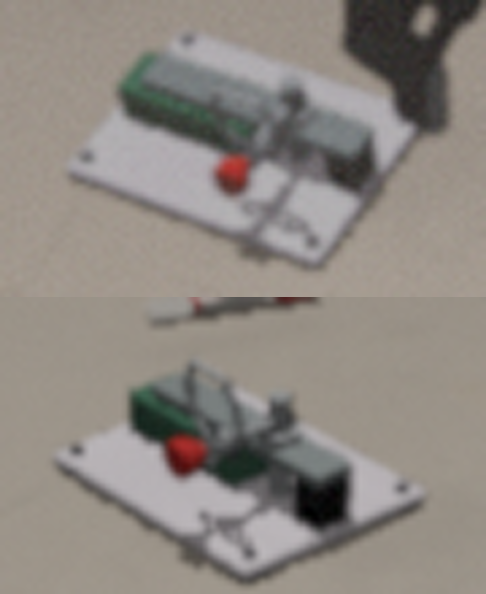

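The head triangulates to (0.484, 0.187, 0.056), against the stated height of 0.052. It's in reach and in front of the bar. Next I move over it, shutting the gripper and turning so the fingers close across the push direction.

>>> step_arm:
  targets: "-1 0 0.1 0 0 0 0.15;-1 0 0.2 0 0 0 0.3;-1 -0.02 0.3 0 0 0 0.45;-1 -0.04 0.374 0 0 0 0.6;-1 -0.06 0.374 0 0 0 0.75;-1 -0.06 0.374 0 0 0 0.9;-1 -0.06 0.374 0 0 0 1;-1 -0.06 0.374 0 0 0 1"

```text
clock: 0.82
eef_pos: [0.4694, 0.1878, 0.2309]
tool_rot: [0.381, 0.924, -0.0, -0.0]
ft_force: [0.6, 0.0, -0.1]
grip_width: 0.0004
grasp_force: 0.0
```

>>> step_arm:
  targets: "-1 0 0 0 0 0 0.15;-1 0 0 0 0 0 0.3;-1 0 0 0 0 0 0.45;-1 0 0 0 0 0 0.6;-1 0 0 0 0 0 0.75;-1 0 0 0 0 0 0.75;-1 0 0 0 0 0 0.75"

```text
clock: 1.4
eef_pos: [0.47, 0.1866, 0.2311]
tool_rot: [0.101, 0.995, -0.0, -0.0]
ft_force: [0.3, -0.1, 0.2]
grip_width: -0.0005
grasp_force: 0.0
```

```bash
python3 - <<'E'
from h import *
o=bot.get_obs(); print(o["clock"],o["joint_pos"],o["eef_pos"],o["tool_rot"],o["grip_width"])
ci=bot.camera_info("wrist"); im=bot.camera("wrist")[:,:,::-1]; cv2.imwrite("pics/w1.png",im); print(np.round(ci["pose"],3))
h=cv2.cvtColor(im,cv2.COLOR_BGR2HSV); m=((h[...,0]<8)|(h[...,0]>172))&(h[...,1]>130)&(h[...,2]>60)
k,_,s,ce=cv2.connectedComponentsWithStats(m.astype(np.uint8))
for i in range(1,k):
    if s[i,4]>60: print(s[i],ce[i],plane(ci,*ce[i],.052))
a=bot.camera_info("scene")
c=np.array([plane(a,180+u/5.4,150+v/5.4,.008) for u,v in((75,175),(188,38),(415,125),(320,265))]); print(c)
for i in range(4): d=c[(i+1)%4]-c[i]; print(np.linalg.norm(d),np.degrees(np.arctan2(d[1],d[0])))
E
```

```text
1.4 [3.77935707e-01 2.52383880e-01 1.99802423e-02 1.33884080e+00
 2.04278785e-05 5.79374135e-01] [0.47003002 0.18661849 0.23111101] [ 1.00549011e-01  9.94932081e-01 -9.41299831e-05 -2.03578078e-04] -0.0004634974503796821
[[ 0.2   -0.947 -0.252  0.407]
 [ 0.98   0.193  0.052  0.198]
 [-0.    -0.257  0.966  0.374]
 [ 0.     0.     0.     1.   ]]
[270 191  19  19 238] [279.88655462 199.8487395 ] [0.48318729 0.18447488 0.052     ]
[506 268  16  22 301] [514.         278.77076412] [0.61127568 0.40076954 0.052     ]
[[0.44938863 0.28195057 0.008     ]
 [0.55831641 0.32149826 0.008     ]
 [0.60184014 0.18175422 0.008     ]
 [0.4995289  0.14243664 0.008     ]]
0.11588478216017092 19.954105896449356
0.146364994757036 -72.7006341458178
0.1096059372883963 -158.9785387825711
0.14825040970440262 109.768061991049
```

View pics/w1.png

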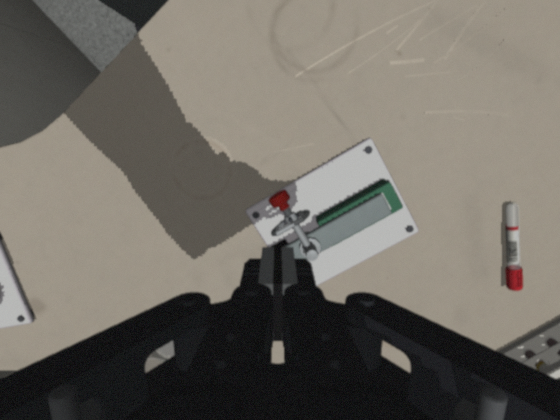

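The wrist view shows the red head at (280,200), the ring at (291,222) and the post top at (312,248). Plate corners are at (249,213), (371,138) and (416,232).

```bash
python3 - <<'E'
from h import *
ci=bot.camera_info("wrist")
im=cv2.imread("pics/w1.png")
c=[plane(ci,u,v,.008) for u,v in((249,213),(371,138),(416,232))]
for i in range(2): d=c[i+1]-c[i]; print(np.linalg.norm(d),np.degrees(np.arctan2(d[1],d[0])))
hd=plane(ci,280,200,.052); po=plane(ci,312,248,.066); d=po-hd; print(hd,po,np.linalg.norm(d[:2]),np.degrees(np.arctan2(d[1],d[0])))
o=bot.get_obs(); print(o["eef_pos"], proj(ci,o["eef_pos"]))
cv2.imwrite("pics/w1c.png",cv2.resize(im[180:290,230:350],None,fx=5,fy=5,interpolation=cv2.INTER_CUBIC))
E
```

```text
0.15125814132872883 110.72869133598023
0.1173828749456219 17.61226011050725
[0.48337896 0.18463007 0.052     ] [0.53189065 0.20566427 0.066     ] 0.05287553657204403 23.44108595336206
[0.4700337  0.18667515 0.23115445] (np.float64(281.42020332121655), np.float64(265.28133265419353))
```

View pics/w1c.png

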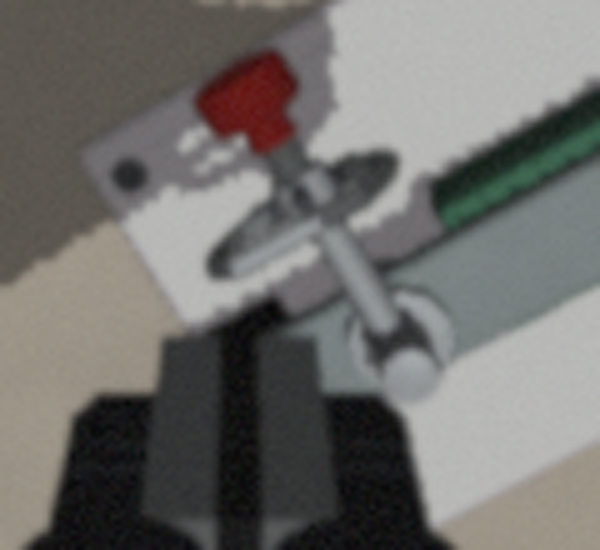

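Axis yaw is about 19.5°, from four estimates of 17.6–20.7°. The rear face of the head is near (0.479, 0.184). I'll turn +31° and go down behind the head.

>>> step_arm:
  targets: "-1 -0.01 -0.005 -0.05 0 0 0.15;-1 -0.02 -0.015 -0.1 0 0 0.3;-1 -0.035 -0.024 -0.15 0 0 0.45;-1 -0.035 -0.024 -0.2 0 0 0.6;-1 -0.035 -0.024 -0.25 0 0 0.69;-1 -0.035 -0.024 -0.25 0 0 0.69"

```text
clock: 1.95
eef_pos: [0.4488, 0.1734, 0.1019]
tool_rot: [-0.171, 0.985, -0.001, -0.005]
ft_force: [-1.0, -0.6, -0.7]
grip_width: 0.0001
grasp_force: 0.0
```

```bash
python3 - <<'E'
from h import *
o=bot.get_obs(); print(o["clock"],o["joint_pos"],o["eef_pos"],o["tool_rot"],o["ft_force"])
ci=bot.camera_info("wrist"); im=bot.camera("wrist")[:,:,::-1]; cv2.imwrite("pics/w2.png",im)
h=cv2.cvtColor(im,cv2.COLOR_BGR2HSV); m=((h[...,0]<8)|(h[...,0]>172))&(h[...,1]>130)&(h[...,2]>60)
k,_,s,ce=cv2.connectedComponentsWithStats(m.astype(np.uint8))
for i in range(1,k):
    if s[i,4]>60: print(s[i],ce[i],plane(ci,*ce[i],.054))
E
```

```text
1.95 [ 3.68666386e-01  3.10194425e-01 -2.57518454e-01  1.01232342e+00
  4.96124566e-06  2.50517323e-02] [0.44880968 0.17339013 0.10186146] [-1.70961510e-01  9.85266877e-01 -9.01187765e-04 -4.53122596e-03] [-1.02638642 -0.59718071 -0.69835289]
```

View pics/w2.png

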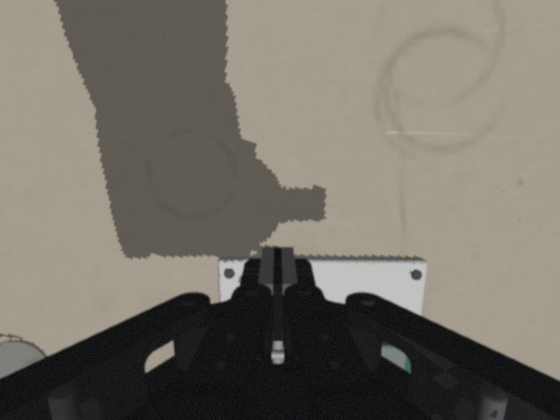

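The plate edge is level in the image (rows 258–260), so the yaw matches. The TCP line passes through the head. Going down now.

>>> step_arm:
  targets: "-1 0 0 -0.06 0 0 0;-1 0 0 -0.124 0 0 0;-1 0 0 -0.124 0 0 0;-1 0.0095 0.0035 -0.124 0 0 0;-1 0.019 0.007 -0.124 0 0 0;-1 0.028 0.01 -0.124 0 0 0;-1 0.028 0.01 -0.124 0 0 0"

```text
clock: 2.58
eef_pos: [0.4691, 0.181, 0.0465]
tool_rot: [-0.172, 0.985, 0.0, 0.002]
ft_force: [0.2, 0.1, 0.2]
grip_width: 0.0001
grasp_force: 0.0
```

>>> step_arm:
  targets: "-1 0.0047 0.0017 0 0 0 0;-1 0.0094 0.0033 0 0 0 0;-1 0.014 0.005 0 0 0 0;-1 0.019 0.0067 0 0 0 0;-1 0.019 0.0067 0 0 0 0"

```text
clock: 3.0
eef_pos: [0.4765, 0.1835, 0.0444]
tool_rot: [-0.172, 0.985, -0.0, 0.0]
ft_force: [-1.0, -0.2, 0.9]
grip_width: 0.0004
grasp_force: 0.6
```

```bash
cat > look.py <<'E'
from h import *
import sys
n=sys.argv[1]; R={}
for c,(y,x) in (("scene",(150,180)),("side",(170,210))):
    im=bot.camera(c)[:,:,::-1]; R[c]=im[y:y+60,x:x+100]
    h=cv2.cvtColor(im,cv2.COLOR_BGR2HSV); m=((h[...,0]<8)|(h[...,0]>172))&(h[...,1]>130)&(h[...,2]>60)
    k,_,s,ce=cv2.connectedComponentsWithStats(m.astype(np.uint8))
    for i in range(1,k):
        if s[i,4]>4 and x<ce[i][0]<x+65 and y<ce[i][1]<y+60: print(c,s[i],ce[i])
cv2.imwrite(f"pics/{n}.png",np.vstack([cv2.resize(v,None,fx=5,fy=5,interpolation=cv2.INTER_CUBIC) for v in R.values()]))
o=bot.get_obs(); print(o["clock"],o["eef_pos"],o["ft_force"])
E
python3 look.py p1; python3 - <<'E'
from h import *
for c in("scene","side"):
    ci=bot.camera_info(c); print(c,[np.round(proj(ci,np.array([.484,.186,.054])+d*np.array([.943,.334,0])),1) for d in (0,.012,.024)])
E
```

```text
side [266 171   8   4  25] [269.4 172.4]
side [252 201   4   6  17] [253.47058824 203.        ]
3.1 [0.4764311  0.18348475 0.04431466] [-1.11786541 -0.42108027  0.85308044]
scene [array([223. , 182.4]), array([225.2, 179.5]), array([227.4, 176.6])]
side [array([249.4, 203.9]), array([252.9, 202.4]), array([256.5, 201. ])]
```

View pics/p1.png

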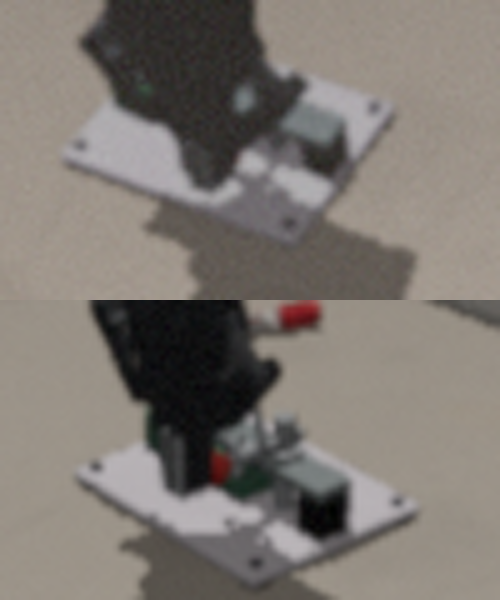

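The finger is behind the red head, whose visible edge is now at side (256,203). The head has started to move and the ring still stands. I'll keep pushing until the stop.

>>> step_arm:
  targets: "-1 0.0038 0.0013 0 0 0 0;-1 0.0076 0.0027 0 0 0 0;-1 0.0113 0.004 0 0 0 0;-1 0.015 0.0053 0 0 0 0;-1 0.015 0.0053 0 0 0 0"

```text
clock: 3.52
eef_pos: [0.4835, 0.186, 0.0441]
tool_rot: [-0.172, 0.985, -0.0, -0.0]
ft_force: [-1.9, -0.8, 1.5]
grip_width: 0.0002
grasp_force: 1.2
```

>>> step_arm:
  targets: "-1 0.0038 0.0013 0 0 0 0;-1 0.0076 0.0027 0 0 0 0;-1 0.0113 0.004 0 0 0 0;-1 0.0113 0.004 0 0 0 0"

```text
clock: 3.85
eef_pos: [0.4835, 0.1859, 0.0433]
tool_rot: [-0.172, 0.985, -0.001, -0.006]
ft_force: [-14.2, -5.9, 9.8]
grip_width: -0.0003
grasp_force: 7.4
```

The force rose to 15 N with no further motion, so the pin is at its stop. I'll back off, go up and check.

>>> step_arm:
  targets: "-1 -0.03 -0.01 0 0 0 0;-1 -0.06 -0.02 0 0 0 0;-1 -0.08 -0.028 0.08 0 0 0;-1 -0.1 -0.035 0.16 0 0 0;-1 -0.1 -0.035 0.24 0 0 0;-1 -0.1 -0.035 0.3 0 0 0;-1 -0.1 -0.035 0.3 0 0 0;-1 -0.1 -0.035 0.3 0 0 0"

```text
clock: 4.52
eef_pos: [0.4417, 0.1716, 0.1969]
tool_rot: [-0.172, 0.985, 0.001, 0.004]
ft_force: [-0.3, -0.7, -0.2]
grip_width: 0.0002
grasp_force: 0.0
```

```bash
python3 - <<'E'
from h import *
o=bot.get_obs(); print(o["clock"],o["eef_pos"],o["ft_force"])
a,b=bot.camera_info("scene"),bot.camera_info("side")
I={}
for n in("scene","side","wrist"):
    ci=bot.camera_info(n); im=bot.camera(n)[:,:,::-1]; I[n]=im
    h=cv2.cvtColor(im,cv2.COLOR_BGR2HSV); m=((h[...,0]<8)|(h[...,0]>172))&(h[...,1]>130)&(h[...,2]>60)
    k,_,s,ce=cv2.connectedComponentsWithStats(m.astype(np.uint8))
    for i in range(1,k):
        p=plane(ci,*ce[i],.054)
        if s[i,4]>9 and np.hypot(p[0]-.49,p[1]-.187)<.05: print(n,s[i],ce[i],p)
cv2.imwrite("pics/chk.png",np.hstack([cv2.resize(I["side"][175:235,225:305],None,fx=5,fy=5,interpolation=cv2.INTER_CUBIC),cv2.resize(I["wrist"],(400,300))]))
cv2.imwrite("pics/w3.png",I["wrist"])
E
```

```text
4.5167 [0.4416588  0.17157308 0.19693254] [-0.31704189 -0.66831204 -0.17784368]
scene [223 175   6   5  23] [225.69565217 176.7826087 ] [0.50280181 0.19689006 0.054     ]
side [251 199   7   7  41] [253.90243902 202.        ] [0.49840006 0.19122378 0.054     ]
```

View pics/chk.png

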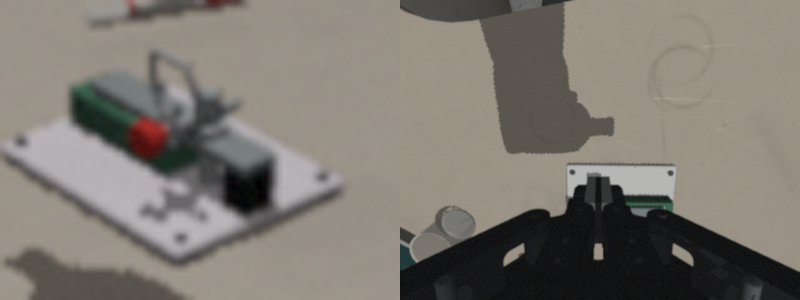

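Side and scene put the pin travel at about 17 mm, where 18–24 mm is expected. Pixels there are too coarse to settle it, so I'll take a finer look from the wrist.

>>> step_arm:
  targets: "-1 0.03 0.01 0.05 0 0 0;-1 0.057 0.02 0.106 0 0 0;-1 0.057 0.02 0.106 0 0 0;-1 0.057 0.02 0.106 0 0 0"

```text
clock: 5.0
eef_pos: [0.4686, 0.1809, 0.2469]
tool_rot: [-0.172, 0.985, 0.0, 0.0]
ft_force: [0.5, -0.1, -0.5]
grip_width: -0.0001
grasp_force: 0.0
```

```bash
python3 - <<'E'
from h import *
o=bot.get_obs(); print(o["clock"],o["eef_pos"],o["ft_force"])
ci=bot.camera_info("wrist"); im=bot.camera("wrist")[:,:,::-1]; cv2.imwrite("pics/w4.png",im)
h=cv2.cvtColor(im,cv2.COLOR_BGR2HSV); m=((h[...,0]<8)|(h[...,0]>172))&(h[...,1]>130)&(h[...,2]>60)
k,_,s,ce=cv2.connectedComponentsWithStats(m.astype(np.uint8))
for i in range(1,k):
    if s[i,4]>20: print(s[i],ce[i],plane(ci,*ce[i],.054))
print([np.round(proj(ci,np.array([.479,.184,.052])+d*np.array([.943,.334,0])),1) for d in (0,.017,.024)])
c=im[170:270,220:340].copy()
cv2.imwrite("pics/w4c.png",cv2.resize(c,None,fx=6,fy=6,interpolation=cv2.INTER_CUBIC))
E
```

```text
5.0 [0.46863292 0.18087602 0.24687561] [ 0.51868889 -0.05990428 -0.53514559]
[269 209  18  17 232] [277.27155172 216.21982759] [0.50005367 0.19017077 0.054     ]
[407 362   4  11  37] [408.45945946 367.2972973 ] [0.61819943 0.39170775 0.054     ]
[array([278.6, 194.5]), array([278.5, 211. ]), array([278.5, 217.7])]
```

View pics/w4c.png

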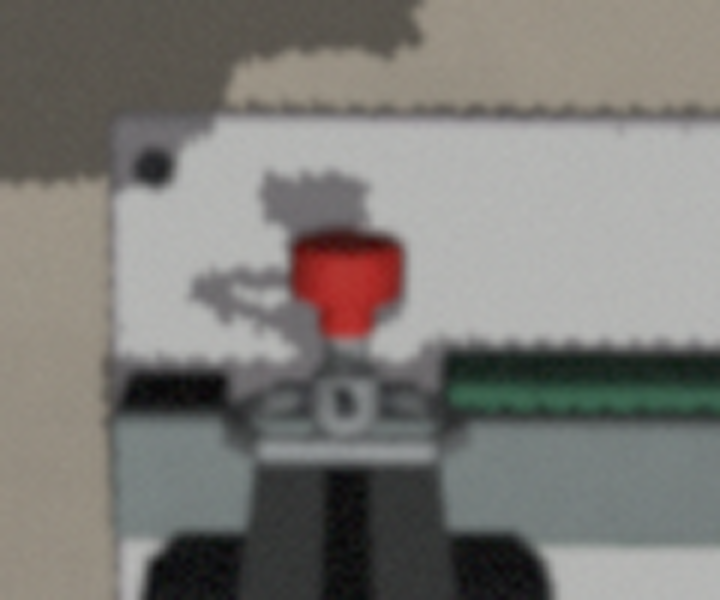

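The plate is square in view. The head centre is at (277,216), the ring bar lies level at row 245, and both are centred on the fingers. The travel is 18 mm and ended in a sharp stop. The head-to-post distance is also no longer than the home value, so the pin is home. Now I go behind the ring bar at z 0.077 and push it over.

>>> step_arm:
  targets: "-1 0.023 0.008 -0.08 0 0 0;-1 0.023 0.008 -0.16 0 0 0;-1 0.023 0.008 -0.24 0 0 0;-1 0.023 0.008 -0.3 0 0 0;-1 0.023 0.008 -0.34 0 0 0;-1 0.023 0.008 -0.34 0 0 0;-1 0.023 0.008 -0.34 0 0 0"

```text
clock: 5.63
eef_pos: [0.4766, 0.1835, 0.075]
tool_rot: [-0.172, 0.985, -0.001, -0.003]
ft_force: [0.5, 0.0, 0.4]
grip_width: 0.0003
grasp_force: 0.0
```

>>> step_arm:
  targets: "-1 0.015 0.0053 0 0 0 0;-1 0.03 0.0106 0 0 0 0;-1 0.045 0.016 0 0 0 0;-1 0.06 0.0212 0 0 0 0;-1 0.075 0.0265 0 0 0 0;-1 0.075 0.0265 0 0 0 0"

```text
clock: 6.13
eef_pos: [0.5191, 0.1986, 0.078]
tool_rot: [-0.172, 0.985, 0.0, 0.002]
ft_force: [-0.3, -0.0, -0.2]
grip_width: -0.0
grasp_force: 0.0
```

>>> step_arm:
  targets: "-1 0.01 0.0035 0 0 0 0;-1 0.02 0.007 0 0 0 0;-1 0.03 0.0106 0 0 0 0;-1 0.04 0.0142 0 0 0 0;-1 0.05 0.0177 0 0 0 0;-1 0.05 0.0177 0 0 0 0"

```text
clock: 6.63
eef_pos: [0.5429, 0.2071, 0.0774]
tool_rot: [-0.172, 0.985, 0.0, 0.001]
ft_force: [0.4, 0.0, 0.7]
grip_width: 0.0001
grasp_force: 0.0
```

Now I lift straight up, move back and check.

>>> step_arm:
  targets: "-1 0 0 0.08 0 0 0;-1 0 0 0.16 0 0 0;-1 -0.06 -0.02 0.24 0 0 0;-1 -0.12 -0.042 0.32 0 0 0;-1 -0.18 -0.064 0.36 0 0 0;-1 -0.24 -0.085 0.36 0 0 0;-1 -0.24 -0.085 0.36 0 0 0;-1 -0.24 -0.085 0.36 0 0 0"

```text
clock: 7.3
eef_pos: [0.4202, 0.1636, 0.2588]
tool_rot: [-0.172, 0.985, 0.0, 0.001]
ft_force: [0.3, 0.4, 0.0]
grip_width: 0.0003
grasp_force: 0.0
```

```bash
python3 - <<'E'
from h import *
I={n:bot.camera(n)[:,:,::-1] for n in("scene","side","wrist")}
o=bot.get_obs(); print(o["clock"],o["eef_pos"],o["ft_force"])
r=lambda x:cv2.resize(x,(400,300),interpolation=cv2.INTER_CUBIC)
cv2.imwrite("pics/fin.png",np.vstack([np.hstack([r(I["scene"][145:205,185:265]),r(I["side"][175:235,225:305])]),np.hstack([r(I["wrist"]),r(I["side"][270:345,285:385])])]))
E
```

```text
7.45 [0.42236266 0.16437011 0.25702019] [-0.20954085 -0.23017911 -0.20153322]
```

View pics/fin.png

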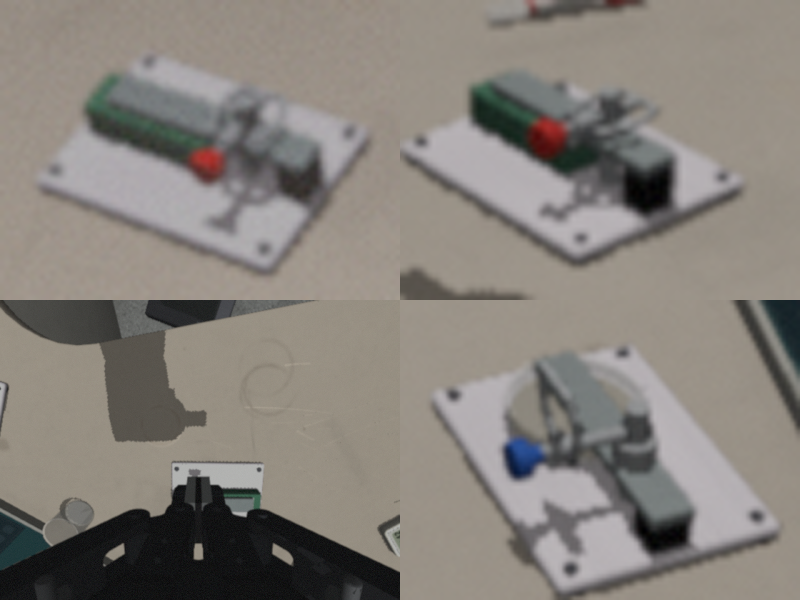

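In the scene and side crops the red ring lies flat forward round the post, with the head close in. The blue ring still stands. Handing in.

```bash
python3 -c "
from workcell import bot
print(bot.job_done())"
```

```text
the job is handed in; nothing more can be done
None
```

The job is handed in at 7.5 s: the red pin was pushed about 18 mm to a hard stop that I take as home (camera measurements can't confirm the last millimetres), its ring then lies flat forward round the post, and the blue pin and ring were left as they were.

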